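# Draw the guarded rack bolt with the hooked rod and let the steel nipple roll out

### The arm

A 6-joint arm with a two-finger parallel gripper is mounted at the origin on a cart in front of the work surface, level with it; the furniture and walls round the work are solid. World frame = base frame: x ahead of the robot, y to its left, z up, the work surface at z = 0. Lengths are in m, angles in rad, forces in N, time in s.
With the tool pointing down it reaches from about 0.275 to 0.875 m from the base axis. Payload 12.5 kg.
Tool frame: the origin (TCP) lies at the very end of the fingers, on their centre line; the grasp point (between the pads) lies 19 mm behind it (env.grip_point_offset is the distance from the TCP to the grasp point, in m); z points along the fingers, y is the direction in which the jaws open and shut (so a half turn about z gives the same grasp; the last joint's range is limited). The gripper opens to 85 mm and grips with 20 to 120 N. Pads are 22 mm wide; open, the fingers measure 114 mm over their backs; the gripper's body (76 mm by 85 mm) begins 54 mm behind the grasp point. The pads swing forward as they close: fully open they stand 13 mm farther back than shut.
Start: joints at [1.179, 0.351, 1.652, -0, 1.139, -0.085], TCP at [0.166, 0.524, 0.231] pointing down, gripper open.
Joint ranges: [-2.75, 2.75], [-0.79, 2.1], [0.01, 2.65], [-1.57, 4.71], [0.07, 3.14], [-2.87, 2.87]. Speed limits (rad/s): [2.22, 2.22, 2.79, 3.14, 3.14, 3.14].

### API

Orientations are given as a unit quaternion [x, y, z, w].
In Python, from cell import env gives the robot as it stands. The module is installed in compiled form; this text tells all that it offers.
- The arm moves only by the shell command python3 -m handwheel 'ROWS' [FORCE]. ROWS is JSON, a list of rows, each a list of 7 numbers: the turn, a rotation vector about the tool's x, y, z in degrees, then the shift along the tool's x, y, z in m, then the finger opening in m, from 0 to 0.0854. In form: [[wx, wy, wz, x, y, z, gripper], ...]. A call has 1 to 5 rows; each row shifts and turns the pose as measured when the row begins, along the tool's axes as they then stand; what a row does not reach is not made up. A row lasts 1/10 s, in which the tool goes at most 50 mm and 8.59 degrees, less where a joint would pass 70% of its speed; a pose out of reach is approached as far as the arm can. A call is refused whole if a number of a shift passes 0.05 or a number of a turn 8.59, either way. A call with a gripper value outside its range is refused whole. The fingers move at their own pace and stop on an object; FORCE is the grip in N (left out, the last holds). Time passes only in rows, so rows that do not move let the fingers close. It gives the time, the measured TCP pose, the force and the opening at its end, in the units of the state.
- env.get_state(): the state, without advancing time (a new reading comes with each control period).
- env.get_image(name): name is "scene" or "top"; returns the picture (420x560x3 uint8, red, green, blue); there is no depth.
- env.camera_model(name): a dict with "fovy" (degrees; the focal length in pixels is half the picture's height over the tangent of half this angle, whatever the lens; pixels are square), "cx", "cy" (the principal point, pixels), "extrinsics" (4x4, takes a point from world to camera coordinates). Camera axes: x right, y down, z forward; pixel columns grow to the right and rows downward; lengths in m; the calibration is good to about 2 mm. A picture is of the moment at which its call begins. camera_model takes no time and is no camera call.
- env.sign_off(): hands the job in, once; it reports no verdict.
The state is a dict: "t": time; "qpos": joint angles; "dq": joint speeds; "tau": joint torques, N m; "tool_pos": TCP position; "tcp_rot": TCP orientation; "ft_force": force on the tool from outside, world axes, zero at the start; "moment": the same for the moment, N m; "gripper_width": finger opening in m.
Only numpy, scipy, OpenCV 4.12 (cv2) and the standard library are available. Lean on these libraries where they do the work, as an engineer would, in place of code of your own. Each camera call takes 0.05 s, during which the arm holds its last target.

### The job

Pick up the hooked rod and reach it under the bar guard of the two-lane rack to pull the bolt that holds back the grey steel pipe nipple fully out towards you, so that the nipple rolls out into the trough at its end of the rack; leave that bolt drawn. Pull the bolt with the hook, never with the gripper, and leave the brass sleeve bolted in the other lane. Finally lay the hooked rod down flat, wholly on the green mat, without shoving or knocking over any of the other things on the bench.

Things in the scene. Friction and masses are not known exactly. Their poses are not given: they have to be found in the camera images.
- rack: Fixed blue two-lane rack under a yellow bar guard. Base plate x -80 to +135, y +-175 mm, 12 thick. Origin: on the bench under it; x points away from the robot, y left, z up. Bolts lie along x at y +58 and -58 mm, z 55 mm, each in a bearing block 28 mm wide up to z 68 mm at x -51 to -33 mm. Above z 80 mm, under the guard, only the two knobs stand in front of the lanes (x below 58 mm).
- guard_front (a point): Middle of the guard's front bar, at x -50, z 160 mm in the rack's frame. The guard is a flat grille of bars along x, 30 mm apart, from z 155 to 165 mm, x -55 to +135, y -170 to +170 mm, on four 10 mm posts at its corners (x -50 and +130, y +-165 mm). Its front is open between the posts.
- bolt_left (a joint): Slide of the bolt of the left (+y) lane: 0 = fully shut, grows as the bolt is pulled along the rack's -x, 0.06 m = fully drawn. It stays where it is left; about 3 N of friction, no spring. At about 0.045 m its end leaves the lane.
- bolt_right (a joint): The same for the bolt of the right (-y) lane. The lanes lie at the back of the rack, x 62 to 128 mm, behind a 4 mm wall at x 60 mm with its top at z 78 mm, and are parted by a wall at y 0: the left one slopes down 11 degrees to the left, the right one to the right, each to a trough with an end wall at y 162 or -162 mm.
- knob_left (a point): Upright knob of the left bolt, the point to hook: on the axis of its 14 mm round steel post, at 101 mm above the bench. The post stands clear from z 60 mm to z 118 mm, with a red cap 20 mm across from 118 to 126 mm. With the bolt shut it is at x +40, y +58 mm in the rack's frame and moves towards -x with the bolt.
- knob_right (a point): The same on the right bolt: at x +40, y -58 mm in the rack's frame when shut.
- steel_nipple: Grey, slightly rusty steel pipe nipple, 48 mm across, 55 mm long, lying in one of the two lanes behind its bolt: its axis along the rack's x, at y +30 (left lane) or -30 mm (right lane) in the rack's frame; free to roll. Rolled out into the trough at the end of its lane it lies at about y +138 or -138 mm. Origin: on its axis, at one end (nearer the robot at the start); its own z is its axis.
- brass_sleeve: Yellow brass sleeve of the same size, in the other lane, to be left there. Origin and z axis as for the nipple.
- hook: Hooked rod, 0.25 kg, 265 mm long over all, lying flat: wooden handle 110 long, 20 wide, 26 mm tall, and a 10 mm round steel rod with a bend at its far end. Origin: under the middle of the handle, at its underside; x along the rod to the hook, y to the side to which the hook tip turns, z up. The rod's axis is 13 mm above the origin. Balance point about 20 mm in front of the origin: take it by the handle.
- hook_bend (a point): Bend of the hooked rod, where the rod's axis turns aside: 200 mm in front of the hook's origin, 13 mm above it.
- hook_tip (a point): Centre of the round end of the hook's side arm (10 mm thick): 190 mm in front of the hook's origin, 42 mm to its +y side, 13 mm above it; the arm leans back a little, so that it holds what it pulls.
- hook_butt (a point): Butt end of the handle, on the axis: 58 mm behind the hook's origin, 13 mm above it.
- mat: Fixed green mat, 340 (x) by 110 (y) by 4 mm, on the bench; origin under its middle, x along it. The hooked rod may lie on it either way round.
- spray_can: Aerosol can, 66 mm across, 210 mm tall, standing; origin under its middle. Bystander.
- gel_tin: Round white and grey tin, 69 mm across, 52 mm tall, in front of the rack; origin under its middle. Bystander.
- tape_measure: Yellow tape measure, 62 x 80 x 34 mm; origin under its middle. Bystander.
- steel_angle: Grey offcut of angle steel, 42 x 55 x 42 mm; origin under its middle. Bystander.
- paint_marker: White and blue paint marker lying, 16 (x) by 132 (y) by 16 mm; origin under its middle. Bystander.
- hex_bolt: Steel hexagon-head bolt lying, 27 (x) by 59 (y) by 24 mm; origin under its middle. Bystander.
There are look-alikes about, which are no part of the job. Leave any red look-alike of the steel_nipple alone. What is shaped like the brass_sleeve but turquoise is not meant.

How it is judged:
By the outcome, as a careful person would: the job done as asked, in the order asked, and still so for the second after the job is handed in, with the robot touching nothing.
It also fails if it takes over 54 s, if anything falls off the work surface, if the arm or the gripper's body presses on something with over 40 N, if the wrist force passes 120 N, or if a joint passes its speed limit or range.

## Working session

There is one attempt and no reset: what is moved stays moved. The work goes in short steps, Python scripts to look and compute and a shell command to move; the robot and the scene stay as the last step left them, time stands still between calls to the robot, and variables do not carry over. Pictures are saved under pics/ and viewed, and the job is handed in when it is done.

```bash
mkdir -p pics; ls; python3 - <<'E'
from cell import env
import cv2, numpy as np
for n in("scene","top"):
    im=env.get_image(n); cv2.imwrite(f"pics/{n}0.png",im[:,:,::-1]); 
    m=env.camera_model(n); print(n,m["fovy"],m["cx"],m["cy"],np.round(m["extrinsics"],4).tolist(), [k for k in m])
print(env.get_state())
E
```

```text
pics
scene 53.16700322267803 277.98280257190623 210.19375133096835 [[0.7118, -0.7021, -0.0207, -0.4683], [-0.4997, -0.4855, -0.7174, 0.3415], [0.4936, 0.521, -0.6964, 1.2534], [0.0, 0.0, 0.0, 1.0]] ['fovy', 'cx', 'cy', 'extrinsics']
top 53.65051312833389 284.85696700139766 206.07885453904547 [[-0.0174, -0.9998, -0.011, -0.0526], [-0.9808, 0.0192, -0.194, 0.5804], [0.1941, 0.0074, -0.9809, 1.1124], [0.0, 0.0, 0.0, 1.0]] ['fovy', 'cx', 'cy', 'extrinsics']
{'t': 0.1, 'qpos': array([ 1.17942516e+00,  3.51174855e-01,  1.65234741e+00, -7.13631814e-06,
        1.13909744e+00, -8.45896159e-02]), 'dq': array([ 8.32800210e-05, -3.96092039e-04, -2.07870299e-03,  2.99328819e-04,
       -2.38516276e-04,  1.21617821e-03]), 'tau': array([ 7.74787236e-05, -5.06827855e+01, -2.91877002e+01, -1.34221432e-04,
        2.63146620e-03, -3.45606850e-05]), 'tool_pos': array([0.16595589, 0.52405937, 0.23082119]), 'tcp_rot': array([ 1.52788471e-01,  9.88258782e-01, -4.99815496e-04, -1.17909844e-04]), 'ft_force': array([0.04934526, 0.25646754, 0.4146817 ]), 'moment': array([-0.01509286, -0.04498038,  0.0098146 ]), 'gripper_width': 0.08573865989464749}
```

View pics/scene0.png

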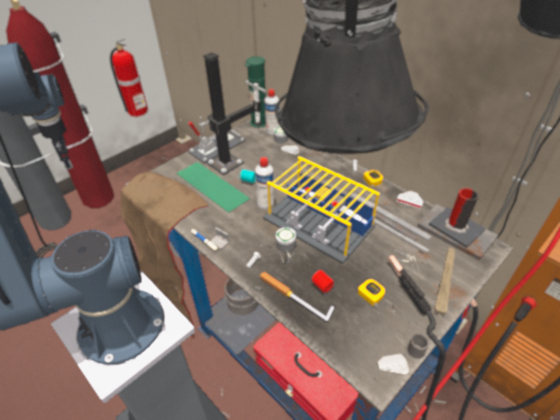

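View pics/top0.png

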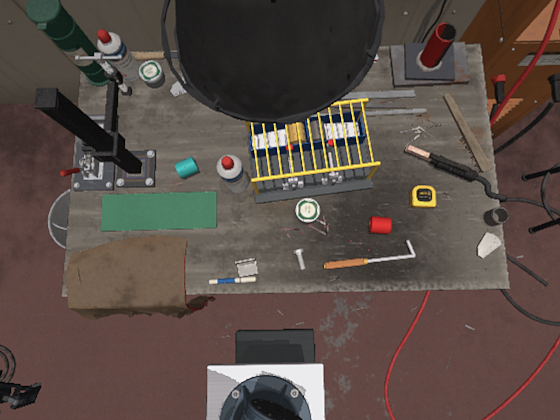

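```bash
cat > h.py <<'E'
import cv2, numpy as np
from cell import env
def model(n):
    m=env.camera_model(n); f=210/np.tan(np.radians(m["fovy"])/2)
    return f,m["cx"],m["cy"],np.array(m["extrinsics"])
def ray(n,u,v):
    f,cx,cy,E=model(n); R=E[:3,:3]; t=E[:3,3]
    return -R.T@t, R.T@np.array([(u-cx)/f,(v-cy)/f,1])
def plane(n,u,v,z):
    c,d=ray(n,u,v); s=(z-c[2])/d[2]; return c+s*d
def proj(n,p):
    f,cx,cy,E=model(n); q=E[:3,:3]@np.array(p)+E[:3,3]; return np.array([cx+f*q[0]/q[2],cy+f*q[1]/q[2]])
def two(ua,ub):
    (c1,d1),(c2,d2)=ray("scene",*ua),ray("top",*ub)
    A=np.c_[d1,-d2]; s=np.linalg.lstsq(A,c2-c1,rcond=None)[0]
    a=c1+s[0]*d1;b=c2+s[1]*d2; return (a+b)/2,np.linalg.norm(a-b)
def crop(src,dst,x0,y0,x1,y1,k):
    im=cv2.imread(src)[y0:y1,x0:x1]; cv2.imwrite(dst,cv2.resize(im,None,fx=k,fy=k,interpolation=cv2.INTER_CUBIC))
E
python3 - <<'E'
from h import *
crop("pics/top0.png","pics/t_rack.png",235,90,395,210,5)
crop("pics/scene0.png","pics/s_rack.png",240,145,400,265,5)
crop("pics/top0.png","pics/t_hook.png",285,190,435,290,5)
E
```

```text
(no output)
```

View pics/t_rack.png

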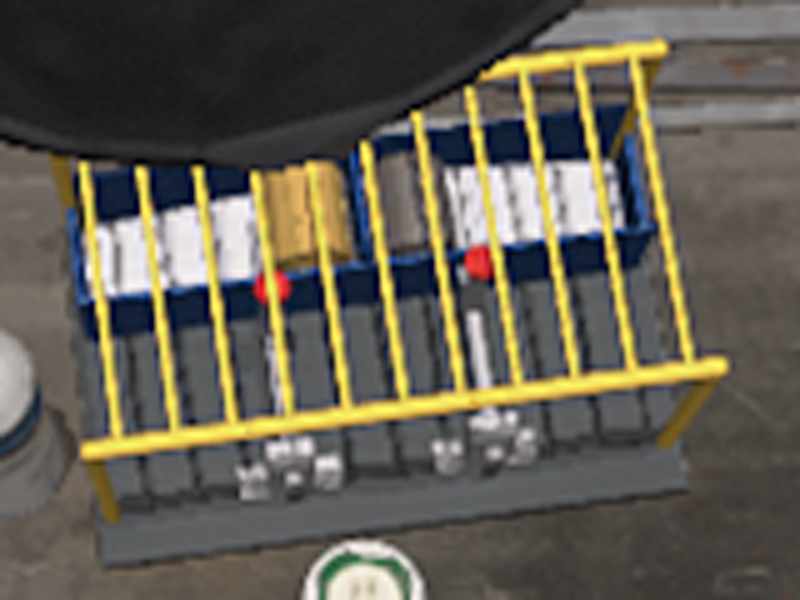

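View pics/s_rack.png

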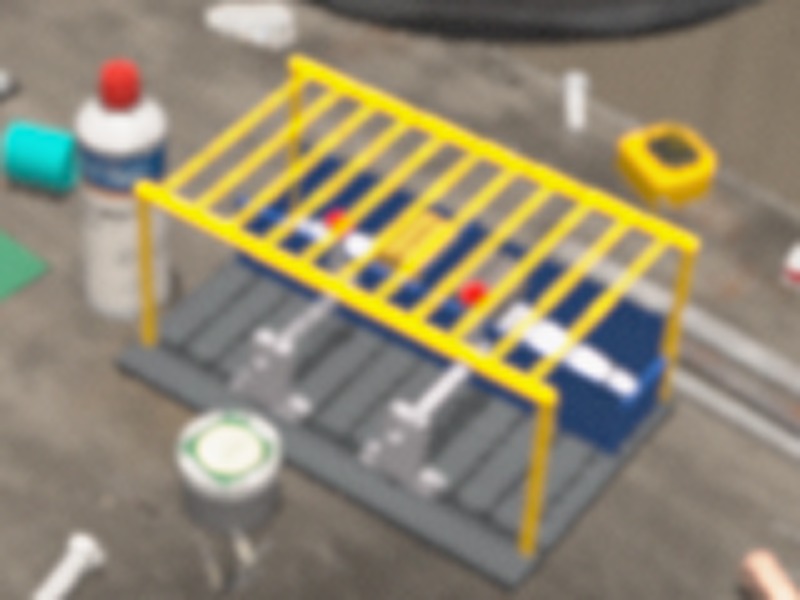

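View pics/t_hook.png

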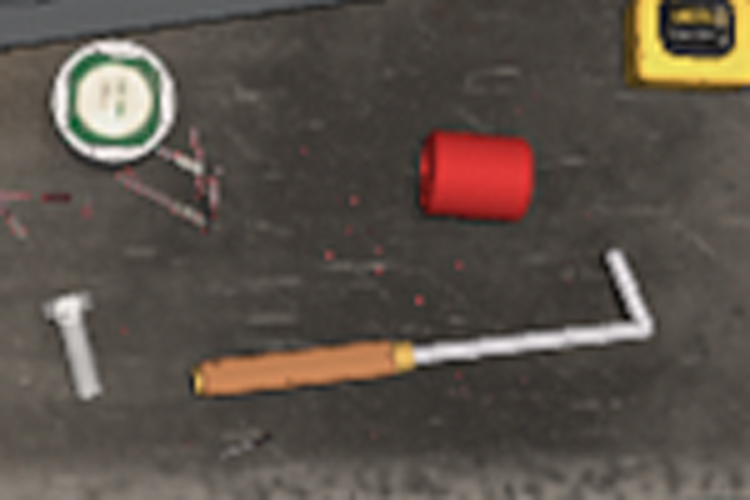

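```bash
python3 - <<'E'
from h import *
for n in("top","scene"):
    im=cv2.imread(f"pics/{n}0.png"); hsv=cv2.cvtColor(im,cv2.COLOR_BGR2HSV)
    def comps(mask,name,box,mn=4):
        m=np.zeros_like(mask); x0,y0,x1,y1=box; m[y0:y1,x0:x1]=mask[y0:y1,x0:x1]
        k,l,s,c=cv2.connectedComponentsWithStats(m)
        for i in range(1,k):
            if s[i,4]>=mn: print(n,name,np.round(c[i],1),s[i].tolist())
    red=cv2.inRange(hsv,(0,150,100),(8,255,255))|cv2.inRange(hsv,(172,150,100),(180,255,255))
    comps(red,"red",(60,90,430,300))
    green=cv2.inRange(hsv,(55,80,50),(85,255,255)); comps(green,"green",(60,90,430,300),30)
    org=cv2.inRange(hsv,(8,110,90),(17,255,255)); comps(org,"orange",(200,230,430,330),20)
E
python3 - <<'E'
from h import *
p=lambda a,b,z:print(np.round(plane("top",a,b,z),3))
T=lambda x,y:(285+x/5,190+y/5)
print("hook butt, ferrule, bend, tip")
for q in[(196,383),(405,356),(648,327),(615,255)]: p(*T(*q),.013)
print("guard front ends (z .16)")
R=lambda x,y:(235+x/5,90+y/5)
S=lambda x,y:(240+x/5,145+y/5)
for q in[(85,451),(725,367),(660,48)]: p(*R(*q),.165)
print("two-view"); 
for a,b in[((145,188),(88,450)),((548,395),(722,367)),((692,242),(660,48)),((336,218),(272,288)),((475,293),(479,263))]: print(two(S(*a),R(*b)))
print("plate front corners z.012")
for q in [(100,528),(685,450)]: p(*R(*q),.012)
E
```

```text
top red [330.4 142.4] [328, 139, 6, 7, 30]
top red [286.7 147.7] [286, 145, 3, 6, 11]
top red [291.2 146.5] [290, 144, 3, 6, 12]
top red [226.7 161.9] [222, 157, 11, 11, 96]
top red [ 62.6 172.6] [60, 170, 6, 6, 27]
top red [380.  224.6] [369, 216, 23, 18, 353]
top red [184. 262.] [184, 258, 1, 9, 9]
top red [426.5 295. ] [424, 291, 6, 9, 28]
top green [158.5 211. ] [101, 192, 116, 39, 4078]
top green [307.3 216.3] [299, 213, 17, 6, 34]
top orange [344.2 263.1] [325, 258, 40, 11, 296]
scene red [131.8 101.7] [121, 90, 26, 26, 326]
scene red [271.   92.3] [269, 90, 5, 6, 28]
scene red [ 68.5 126.8] [60, 105, 21, 39, 317]
scene red [193.2 127.6] [189, 122, 10, 13, 35]
scene red [ 84.8 177.8] [68, 145, 39, 62, 1175]
scene red [263.6 161.3] [261, 158, 7, 8, 47]
scene red [306.2 188. ] [305, 187, 3, 3, 5]
scene red [333.9 203.3] [332, 202, 5, 4, 15]
scene red [322.3 280.8] [312, 270, 22, 23, 327]
scene green [261.9 108.2] [260, 92, 5, 34, 93]
scene green [213.1 186.5] [178, 163, 71, 48, 1398]
scene orange [274.7 283.1] [260, 272, 31, 25, 295]
hook butt, ferrule, bend, tip
[ 0.411 -0.172  0.013]
[ 0.424 -0.291  0.013]
[ 0.438 -0.43   0.013]
[ 0.479 -0.414  0.013]
guard front ends (z .16)
[0.628 0.02  0.165]
[ 0.666 -0.313  0.165]
[ 0.844 -0.289  0.165]
two-view
(array([0.63230969, 0.01738936, 0.15721515]), np.float64(0.00481614837630848))
(array([ 0.66721954, -0.31230093,  0.16239913]), np.float64(0.0011041026383961509))
(array([ 0.84761863, -0.29088382,  0.16030877]), np.float64(0.002429136907026857))
(array([ 0.72708548, -0.07942385,  0.12916837]), np.float64(0.0016509596759945655))
(array([ 0.74267881, -0.19345085,  0.12032481]), np.float64(0.0029040293577704867))
plate front corners z.012
[0.621 0.024 0.012]
[ 0.662 -0.322  0.012]
```

```bash
cat >> h.py <<'E'
from scipy.spatial.transform import Rotation as Ro
def yawR(deg): # tool x at yaw deg, z down
    a=np.radians(deg); x=np.array([np.cos(a),np.sin(a),0]); z=np.array([0,0,-1.]); return Ro.from_matrix(np.c_[x,np.cross(z,x),z])
def need(p,deg):
    s=env.get_state(); R=Ro.from_quat(s["tcp_rot"]); 
    print("pos",np.round(s["tool_pos"],4),"yaw",round(np.degrees(np.arctan2(*R.as_matrix()[[1,0],0])),2),"w",round(s["gripper_width"],4),"F",np.round(s["ft_force"],1),"q",np.round(s["qpos"],2),"t",round(s["t"],2))
    print("shift(tool)",np.round(R.inv().apply(np.array(p)-s["tool_pos"]),4),"turn",np.round((R.inv()*yawR(deg)).as_rotvec(degrees=True),2))
    print("shift(tool after turn)",np.round(yawR(deg).inv().apply(np.array(p)-s["tool_pos"]),4))
E
python3 - <<'E'
from h import *
im=cv2.imread("pics/top0.png"); hsv=cv2.cvtColor(im,cv2.COLOR_BGR2HSV)
g=cv2.inRange(hsv,(55,80,50),(85,255,255)); g[:,:60]=0; g[:180]=0; g[250:]=0; g[:,230:]=0
c=max(cv2.findContours(g,0,2)[0],key=cv2.contourArea); b=cv2.boxPoints(cv2.minAreaRect(c))
w=np.array([plane("top",u,v,.004) for u,v in b]); print("mat",np.round(w,3).tolist(),w.mean(0))
P=lambda u,v,z:print(np.round(plane("top",u,v,z),3))
print("can cap");P(226.7,161.9,.205);print("vise base corners");P(155,150,.01);P(155,187,.01);P(75,190,.01)
print("tin top");P(307.3,210,.052);print("hexbolt");P(299,258,.02);print("angle/marker");P(247,268,.02);P(232,281,.01)
print("hook bend/tip two view"); print(two((326.5,319),(285+648/5,190+327/5)))
p0=plane("top",285+196/5,190+383/5,.013); p1=plane("top",285+648/5,190+327/5,.013); d=(p1-p0); d/=np.linalg.norm(d); o=p0+.058*d
print("hook o",o,"dir",np.degrees(np.arctan2(d[1],d[0])))
gp=o+.012*d; need([gp[0],gp[1],.15],np.degrees(np.arctan2(d[1],d[0]))+180)
E
```

```text
mat [[0.636, 0.486, 0.004], [0.639, 0.144, 0.004], [0.531, 0.139, 0.004], [0.528, 0.476, 0.004]] [0.58332535 0.31131831 0.004     ]
can cap
[0.666 0.079 0.205]
vise base corners
[0.769 0.326 0.01 ]
[0.654 0.321 0.01 ]
[0.649 0.559 0.01 ]
tin top
[ 0.568 -0.126  0.052]
hexbolt
[ 0.436 -0.1    0.02 ]
angle/marker
[0.41  0.047 0.02 ]
[0.375 0.09  0.01 ]
hook bend/tip two view
(array([ 0.43709341, -0.42851439,  0.0153547 ]), np.float64(0.0011364660425040387))
hook o [ 0.4168073  -0.22922787  0.013     ] dir -84.03674977926885
pos [0.166  0.5241 0.2308] yaw 162.42 w 0.0857 F [0.  0.3 0.4] q [ 1.18  0.35  1.65 -0.    1.14 -0.08] t 0.1
shift(tool) [-0.4714 -0.6533  0.0815] turn [-5.000e-02  3.000e-02  6.646e+01]
shift(tool after turn) [-0.7873  0.1712  0.0808]
```

```bash
python3 -m handwheel '[[0,0,0,-0.034,-0.029,-0.012,0.07],[0,0,0,-0.034,-0.029,-0.012,0.07],[0,0,0,-0.034,-0.029,-0.012,0.07],[0,0,0,-0.034,-0.029,0,0.07],[0,0,0,-0.034,-0.029,0,0.07]]' 50
python3 -m handwheel '[[0,0,0,-0.034,-0.029,0,0.07],[0,0,0,-0.034,-0.029,0,0.07],[0,0,0,-0.034,-0.029,0,0.07],[0,0,0,-0.034,-0.029,0,0.07],[0,0,0,-0.034,-0.029,0,0.07]]'
python3 -c "
from h import *
need([.418,-.241,.15],95.96)"
```

```text
t: 0.6
tool_pos: [0.2852, 0.3309, 0.2662]
tcp_rot: [0.149, 0.989, -0.002, -0.001]
ft_force: [0.6, 0.7, -0.9]
gripper_width: 0.07
t: 1.1
tool_pos: [0.4074, 0.1335, 0.2667]
tcp_rot: [0.149, 0.989, -0.002, -0.0]
ft_force: [0.7, 0.4, 0.7]
gripper_width: 0.0698
pos [0.4074 0.1335 0.2667] yaw 162.9 w 0.0698 F [0.7 0.4 0.7] q [ 0.21  0.09  1.9  -0.    1.16 -1.06] t 1.1
shift(tool) [-0.1203 -0.3544  0.1179] turn [-0.18  0.1  66.94]
shift(tool after turn) [-0.3736 -0.0284  0.1167]
```

```bash
python3 -m handwheel '[[0,0,8.4,0,-0.03,0,0.07],[0,0,8.4,-0.01,-0.03,0,0.07],[0,0,8.4,-0.02,-0.03,0,0.07],[0,0,8.4,-0.02,-0.03,0,0.07],[0,0,8.4,-0.03,-0.02,0,0.07]]'
python3 -m handwheel '[[0,0,8.4,-0.03,-0.01,0.01,0.07],[0,0,8.4,-0.03,0,0.01,0.07],[0,0,8.3,-0.03,0,0.01,0.07]]'
python3 -c "
from h import *
need([.418,-.241,.10],95.96)"
```

```text
t: 1.6
tool_pos: [0.3914, -0.0417, 0.2664]
tcp_rot: [0.501, 0.865, -0.002, -0.0]
ft_force: [1.6, 0.6, -0.5]
gripper_width: 0.0701
t: 1.9
tool_pos: [0.415, -0.1349, 0.2369]
tcp_rot: [0.682, 0.732, -0.001, 0.001]
ft_force: [1.1, -0.4, 0.2]
gripper_width: 0.0701
pos [ 0.415  -0.1349  0.2369] yaw 94.06 w 0.0701 F [ 1.1 -0.4  0.2] q [-0.42  0.13  1.92 -0.    1.08 -0.49] t 1.9
shift(tool) [-0.1055 -0.0045  0.1373] turn [-0.02  0.23 -1.9 ]
shift(tool after turn) [-0.1059 -0.008   0.1369]
```

```bash
python3 -m handwheel '[[0,0.2,-1.9,-0.035,-0.003,0.03,0.07],[0,0,0,-0.035,-0.003,0.03,0.07],[0,0,0,-0.035,-0.002,0.03,0.07],[0,0,0,0,0,0.03,0.07],[0,0,0,0,0,0.0,0.07]]'
python3 - <<'E'
from h import *
need([.418,-.241,.02],95.96)
for n in("top","scene"): cv2.imwrite(f"pics/{n}1.png",env.get_image(n)[:,:,::-1])
crop("pics/top1.png","pics/t1.png",275,190,435,300,5)
E
```

```text
t: 2.4
tool_pos: [0.4159, -0.2479, 0.1116]
tcp_rot: [0.673, 0.74, 0.0, 0.0]
ft_force: [-0.4, -0.6, 0.3]
gripper_width: 0.0699
pos [ 0.4159 -0.2479  0.1116] yaw 95.41 w 0.0699 F [-0.4 -0.6  0.3] q [-0.63  0.4   1.92  0.    0.81 -0.73] t 2.4
shift(tool) [0.0067 0.0027 0.0916] turn [ 0.02  0.01 -0.55]
shift(tool after turn) [0.0066 0.0028 0.0916]
```

View pics/t1.png

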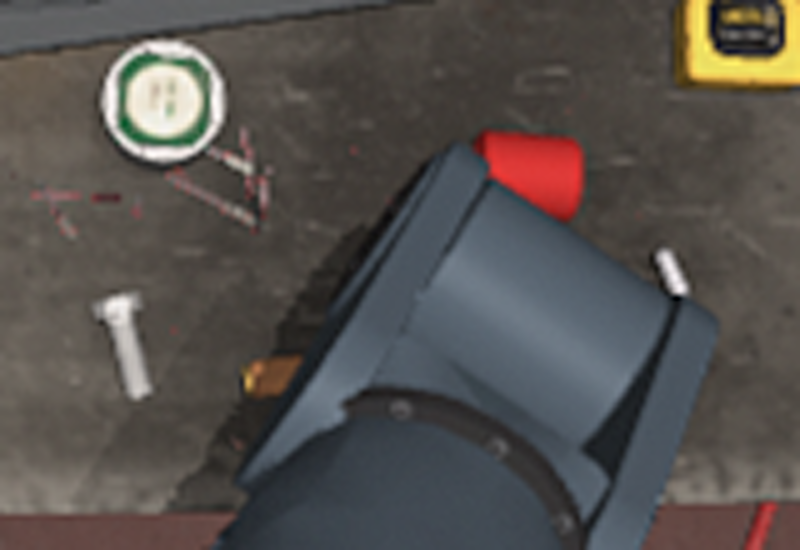

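View pics/scene1.png

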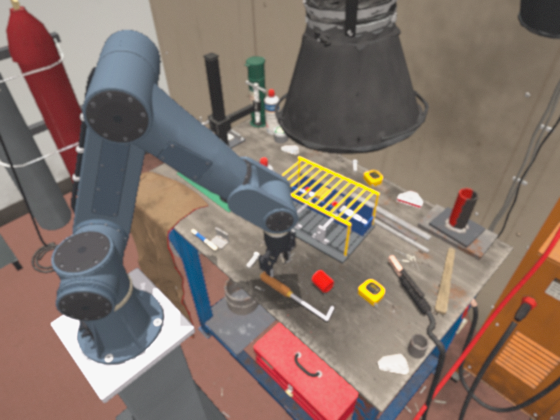

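```bash
python3 -m handwheel '[[0,0,-0.5,0.006,0.003,0.03,0.07],[0,0,0,0,0,0.03,0.07],[0,0,0,0,0,0.02,0.07],[0,0,0,0,0,0.01,0.07],[0,0,0,0,0,0,0.07]]'
python3 - <<'E'
from h import *
need([.418,-.241,.006],95.96)
E
```

```text
t: 3.0
tool_pos: [0.4271, -0.2431, 0.0321]
tcp_rot: [0.667, 0.745, 0.001, 0.011]
ft_force: [-0.3, -0.3, -0.2]
gripper_width: 0.0706
pos [ 0.4271 -0.2431  0.0321] yaw 96.26 w 0.0706 F [-0.3 -0.3 -0.2] q [-0.61  0.55  1.95  0.    0.61 -0.72] t 3.0
shift(tool) [ 0.0035 -0.0092  0.0259] turn [0.93 0.81 0.31]
shift(tool after turn) [ 0.0031 -0.0088  0.0261]
```

```bash
python3 -m handwheel '[[0.9,0.8,0.3,0.003,-0.009,0.012,0.07],[0,0,0,0,0,0,0.07]]'
python3 - <<'E'
from h import *
need([.418,-.241,.006],95.96)
E
```

```text
t: 3.2
tool_pos: [0.4187, -0.2415, 0.0216]
tcp_rot: [0.669, 0.743, 0.0, 0.001]
ft_force: [-1.0, -0.8, -0.4]
gripper_width: 0.0697
pos [ 0.4187 -0.2415  0.0216] yaw 96.0 w 0.0697 F [-1.  -0.8 -0.4] q [-0.62  0.57  1.96  0.    0.61 -0.72] t 3.2
shift(tool) [ 0.0006 -0.0007  0.0156] turn [0.1  0.08 0.04]
shift(tool after turn) [ 0.0005 -0.0006  0.0156]
```

```bash
python3 -m handwheel '[[0,0,0,0,0,0.009,0.07],[0,0,0,0,0,0.006,0.07],[0,0,0,0,0,0,0.04],[0,0,0,0,0,0,0.03],[0,0,0,0,0,0,0.03]]'
python3 - <<'E'
from h import *
need([.418,-.241,.006],95.96)
E
```

```text
t: 3.7
tool_pos: [0.4194, -0.2422, 0.0066]
tcp_rot: [0.669, 0.743, 0.0, 0.002]
ft_force: [0.6, 0.3, -0.0]
gripper_width: 0.0297
pos [ 0.4194 -0.2422  0.0066] yaw 95.98 w 0.0297 F [ 0.6  0.3 -0. ] q [-0.62  0.6   1.96  0.    0.57 -0.72] t 3.7
shift(tool) [ 0.0013 -0.0013  0.0006] turn [0.2  0.16 0.02]
shift(tool after turn) [ 0.0013 -0.0012  0.0006]
```

Close at 60 N.

```bash
python3 -m handwheel '[[0,0,0,0,-0.001,0,0.01],[0,0,0,0,0,0,0.01],[0,0,0,0,0,0,0.01],[0,0,0,0,0,0,0.01]]' 80
python3 -m handwheel '[[0,0,0,0,0,-0.02,0.01],[0,0,0,0,0,-0.03,0.01],[0,0,0,0,0,-0.03,0.01],[0,0,0,0,0,-0.02,0.01],[0,0,0,0,0,0,0.01]]'
python3 - <<'E'
from h import *
need([.418,-.241,.12],95.96)
for n in("top","scene"): cv2.imwrite(f"pics/{n}2.png",env.get_image(n)[:,:,::-1])
crop("pics/top2.png","pics/t2.png",275,190,435,300,5)
crop("pics/scene2.png","pics/s2.png",220,200,380,320,5)
E
```

```text
t: 4.1
tool_pos: [0.4187, -0.2424, 0.0072]
tcp_rot: [0.669, 0.743, 0.0, 0.003]
ft_force: [-0.5, 0.4, -2.2]
gripper_width: 0.0186
t: 4.6
tool_pos: [0.4169, -0.2413, 0.1091]
tcp_rot: [0.669, 0.743, 0.0, 0.0]
ft_force: [-0.0, -1.0, -3.1]
gripper_width: 0.0183
pos [ 0.4169 -0.2413  0.1091] yaw 95.97 w 0.0183 F [-0.  -1.  -3.1] q [-0.62  0.4   1.93  0.    0.8  -0.73] t 4.6
shift(tool) [ 0.0002  0.0011 -0.0109] turn [0.05 0.02 0.01]
shift(tool after turn) [ 0.0002  0.0011 -0.0109]
```

View pics/t2.png

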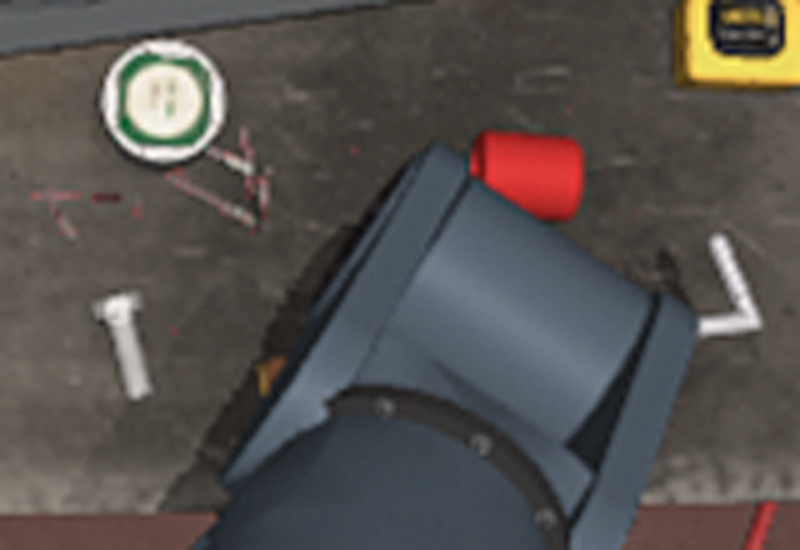

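View pics/s2.png

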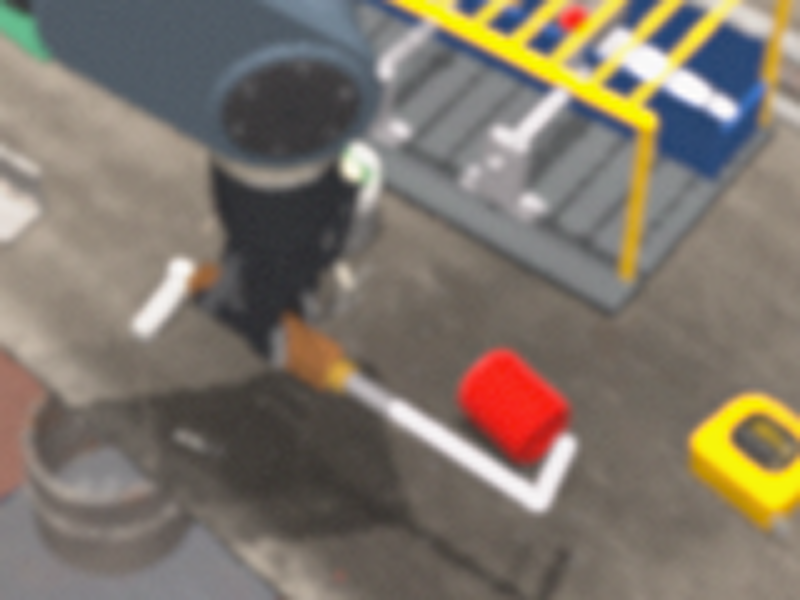

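```bash
python3 - <<'E'
from h import *
T=lambda x,y:(275+x/5,190+y/5); S=lambda x,y:(220+x/5,200+y/5)
s=env.get_state(); R=Ro.from_quat(s["tcp_rot"])
for n,a,b in[("bend",(542,500),(754,322)),("tip",(568,443),(718,242))]:
    p,e=two(S(*a),T(*b)); print(n,np.round(p,4),round(e,4),"tool",np.round(R.inv().apply(p-s["tool_pos"]),4))
E
```

```text
bend [ 0.4334 -0.4284  0.1166] 0.0025 tool [-0.1886 -0.0021 -0.0102]
tip [ 0.475  -0.4134  0.114 ] 0.0009 tool [-0.178   0.0409 -0.0076]
```

```bash
python3 -m handwheel '[[0,0,0,-0.025,0,-0.02,0.01],[0,0,0,-0.025,0,-0.02,0.01],[0,0,-8.2,0,0,0,0.01],[0,0,-8.2,0,0,0,0.01],[0,0,-8.2,0,0,0,0.01]]'
python3 -m handwheel '[[0,0,-8.2,0,0,0,0.01],[0,0,-8.2,0,0,0,0.01],[0,0,-8.2,0,0,0,0.01],[0,0,-8.2,0,0,0,0.01],[0,0,-8.2,0,0,0,0.01]]'
python3 - <<'E'
from h import *
need([.4185,-.2945,.15],186.7)
E
```

```text
t: 5.2
tool_pos: [0.4184, -0.2902, 0.1394]
tcp_rot: [0.49, 0.872, 0.001, -0.008]
ft_force: [-0.8, -0.3, -2.0]
gripper_width: 0.018
t: 5.7
tool_pos: [0.4151, -0.2879, 0.1297]
tcp_rot: [0.139, 0.99, 0.008, -0.013]
ft_force: [0.4, -0.2, -1.8]
gripper_width: 0.0185
pos [ 0.4151 -0.2879  0.1297] yaw 164.04 w 0.0185 F [ 0.4 -0.2 -1.8] q [-0.7   0.42  1.84 -0.    0.91 -1.99] t 5.7
shift(tool) [-0.0045 -0.0052 -0.0205] turn [  0.99  -1.44 -22.66]
shift(tool after turn) [-0.0026 -0.007  -0.0203]
```

```bash
python3 -m handwheel '[[0.3,-0.5,-7.5,0,0,-0.005,0.01],[0.3,-0.5,-7.5,0,0,-0.005,0.01],[0.3,-0.5,-7.2,0,0,-0.005,0.01],[0,0,0,0,0,0,0.01]]'
python3 - <<'E'
from h import *
need([.4185,-.2945,.096],186.7)
for n in("top","scene"): cv2.imwrite(f"pics/{n}3.png",env.get_image(n)[:,:,::-1])
crop("pics/top3.png","pics/t3.png",285,100,435,210,5)
crop("pics/scene3.png","pics/s3.png",250,165,400,285,5)
E
```

```text
t: 6.1
tool_pos: [0.4128, -0.2861, 0.1373]
tcp_rot: [-0.064, 0.998, 0.005, -0.003]
ft_force: [0.9, -0.2, -2.6]
gripper_width: 0.0184
pos [ 0.4128 -0.2861  0.1373] yaw -172.65 w 0.0184 F [ 0.9 -0.2 -2.6] q [-0.7   0.4   1.85  0.    0.9  -2.4 ] t 6.1
shift(tool) [-0.0048 -0.0095  0.0412] turn [ 0.55 -0.35  0.65]
shift(tool after turn) [-0.0047 -0.0091  0.0413]
```

View pics/t3.png

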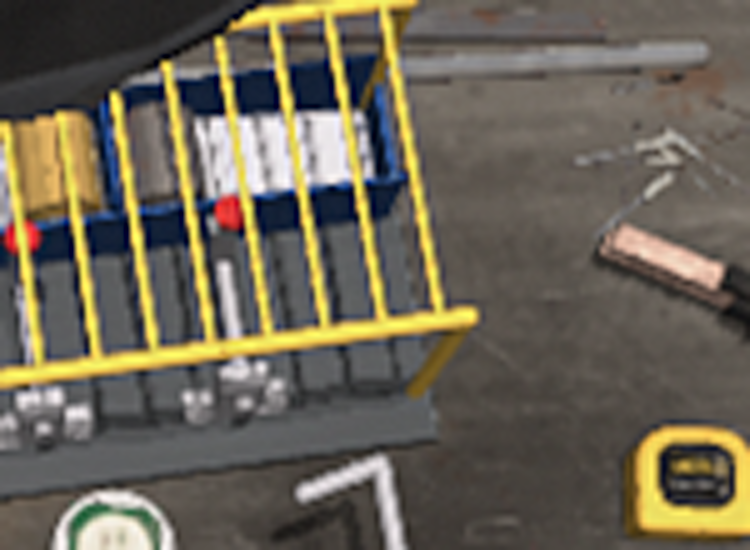

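View pics/s3.png

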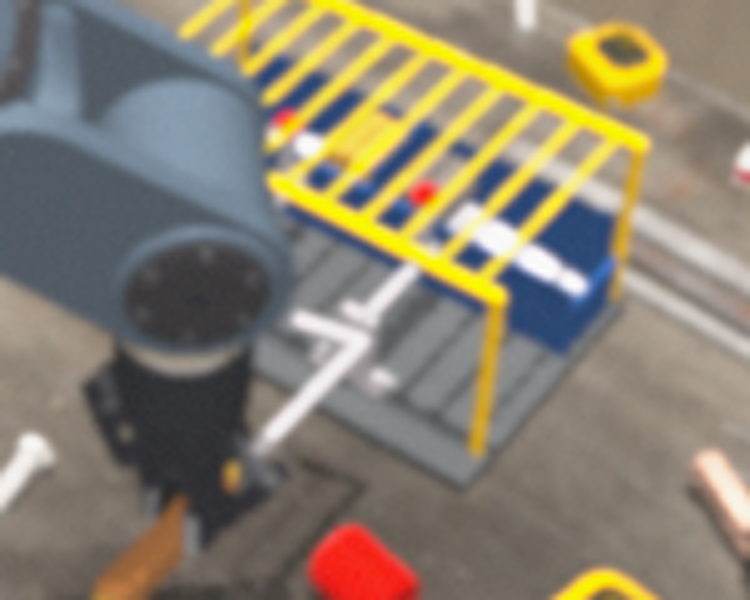

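```bash
python3 - <<'E'
from h import *
T=lambda x,y:(285+x/5,100+y/5); S=lambda x,y:(250+x/5,165+y/5)
s=env.get_state(); R=Ro.from_quat(s["tcp_rot"])
for n,a,b in[("bend",(368,338),(384,462)),("tip",(298,320),(302,492))]:
    p,e=two(S(*a),T(*b)); print(n,np.round(p,4),round(e,4),"tool",np.round(R.inv().apply(p-s["tool_pos"]),4))
E
python3 -m handwheel '[[0.5,-0.3,0.6,-0.005,-0.009,0.02,0.01],[0,0,0,0,0,0.02,0.01],[0,0,0,0,0,0,0.01]]'
python3 - <<'E'
from h import *
need([.5923,-.274,.096],186.7)
E
```

```text
bend [ 0.5964 -0.2668  0.1429] 0.0037 tool [-0.1845 -0.0034 -0.0071]
tip [ 0.5811 -0.2232  0.139 ] 0.0017 tool [-0.1748  0.0417 -0.0027]
t: 6.5
tool_pos: [0.4185, -0.2941, 0.094]
tcp_rot: [-0.051, 0.999, 0.001, -0.002]
ft_force: [-0.2, 0.3, -3.1]
gripper_width: 0.018
pos [ 0.4185 -0.2941  0.094 ] yaw -174.21 w 0.018 F [-0.2  0.3 -3.1] q [-0.7   0.48  1.86 -0.    0.81 -2.37] t 6.5
shift(tool) [-0.175   0.0024 -0.0025] turn [ 0.15 -0.18 -0.91]
shift(tool after turn) [-0.175  -0.0003 -0.002 ]
```

```bash
python3 -m handwheel '[[0.1,-0.2,-0.9,-0.03,0,-0.003,0.01],[0,0,0,-0.03,0,0,0.01],[0,0,0,-0.03,0,0,0.01],[0,0,0,0,0,0,0.01]]'
python3 - <<'E'
from h import *
need([.5923,-.274,.097],186.7)
E
```

```text
t: 6.9
tool_pos: [0.5103, -0.2839, 0.0972]
tcp_rot: [-0.053, 0.999, 0.001, -0.001]
ft_force: [-0.7, 0.5, -1.7]
gripper_width: 0.018
pos [ 0.5103 -0.2839  0.0972] yaw -173.93 w 0.018 F [-0.7  0.5 -1.7] q [-0.59  0.58  1.67  0.    0.9  -2.27] t 6.9
shift(tool) [-0.0826  0.0011  0.    ] turn [ 0.18 -0.11 -0.63]
shift(tool after turn) [-0.0826  0.0002  0.0002]
```

```bash
python3 -m handwheel '[[0.2,0,-0.6,-0.025,0,0,0.01],[0,0,0,-0.025,0,0,0.01],[0,0,0,-0.025,0,0,0.01],[0,0,0,-0.007,0,0,0.01],[0,0,0,0,0,0,0.01]]'
python3 - <<'E'
from h import *
need([.5923,-.274,.097],186.7)
for n in("top","scene"): cv2.imwrite(f"pics/{n}4.png",env.get_image(n)[:,:,::-1])
crop("pics/top4.png","pics/t4.png",285,100,435,210,5)
crop("pics/scene4.png","pics/s4.png",250,165,400,285,5)
E
```

```text
t: 7.4
tool_pos: [0.5927, -0.2741, 0.0976]
tcp_rot: [-0.054, 0.999, 0.0, -0.003]
ft_force: [-0.4, 0.4, -1.3]
gripper_width: 0.0181
pos [ 0.5927 -0.2741  0.0976] yaw -173.81 w 0.0181 F [-0.4  0.4 -1.3] q [-0.5   0.69  1.46 -0.    1.   -2.18] t 7.4
shift(tool) [0.0003 0.0001 0.0006] turn [ 0.07 -0.31 -0.51]
shift(tool after turn) [0.0003 0.0001 0.0006]
```

View pics/t4.png

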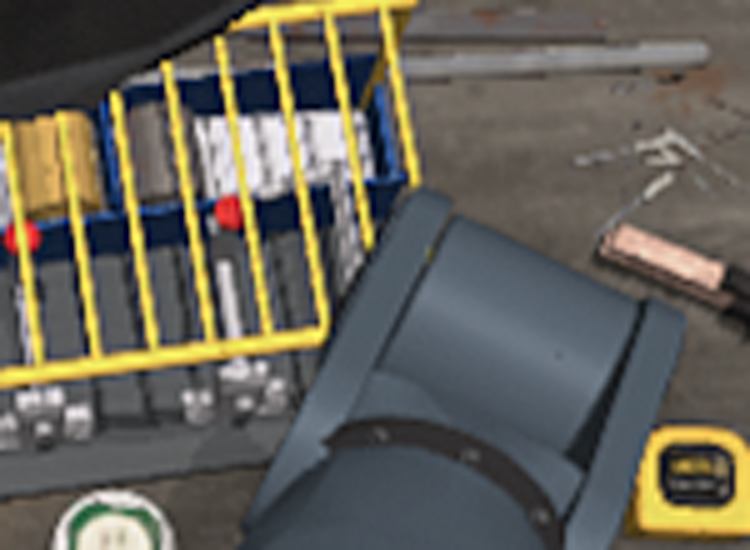

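View pics/s4.png

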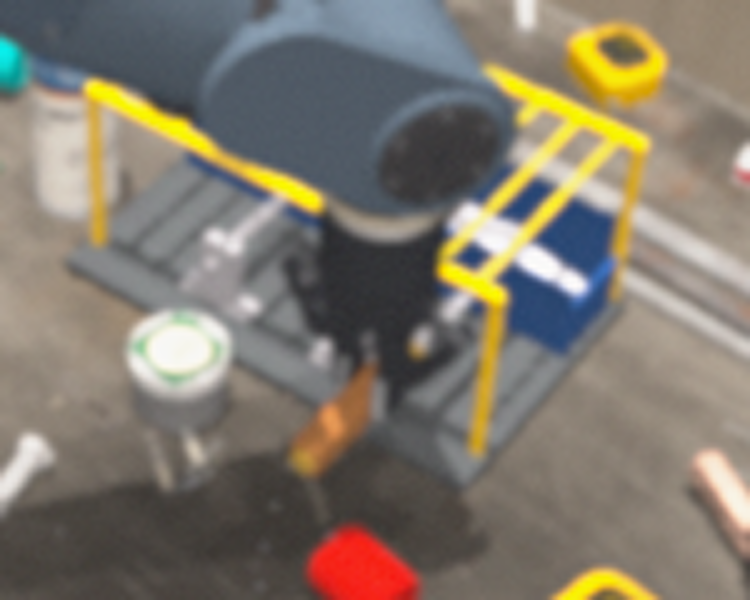

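```bash
python3 - <<'E'
from h import *
s=env.get_state(); R=Ro.from_quat(s["tcp_rot"])
for o in([-.188,-.002,-.0075],[-.178,.041,-.0075]):
    print(np.round(proj("top",s["tool_pos"]+R.apply(o)),1), (np.round(proj("top",s["tool_pos"]+R.apply(o)),1)-[285,100])*5)
E
python3 -m handwheel '[[0,0,-0.4,-0.004,0,0,0.01],[0,0,0,0,0.012,0,0.01],[0,0,0,0,0.012,0,0.01],[0,0,0,0,0,0,0.01]]'
python3 - <<'E'
from h import *
need([.592,-.232,.097],186.7)
E
```

```text
[352.4 131.3] [337.  156.5]
[337.7 136.5] [263.5 182.5]
t: 7.9
tool_pos: [0.5906, -0.2485, 0.0979]
tcp_rot: [-0.056, 0.998, 0.001, -0.004]
ft_force: [-0.7, 0.2, -1.6]
gripper_width: 0.0184
pos [ 0.5906 -0.2485  0.0979] yaw -173.55 w 0.0184 F [-0.7  0.2 -1.6] q [-0.47  0.67  1.5  -0.    0.98 -2.15] t 7.9
shift(tool) [-0.0032  0.0162  0.0009] turn [ 0.15 -0.41 -0.25]
shift(tool after turn) [-0.0033  0.0162  0.0009]
```

```bash
python3 -m handwheel '[[0,-0.3,-0.2,0,0.009,0,0.01],[0,0,0,0,0.008,0,0.01],[0,0,0,0,0,0,0.01]]'
python3 - <<'E'
from h import *
need([.592,-.232,.097],186.7)
for n in("top","scene"): cv2.imwrite(f"pics/{n}5.png",env.get_image(n)[:,:,::-1])
crop("pics/top5.png","pics/t5.png",285,100,435,210,5)
E
```

```text
t: 8.2
tool_pos: [0.5882, -0.2295, 0.0982]
tcp_rot: [-0.058, 0.998, 0.001, -0.001]
ft_force: [0.7, 0.1, -2.4]
gripper_width: 0.0182
pos [ 0.5882 -0.2295  0.0982] yaw -173.29 w 0.0182 F [ 0.7  0.1 -2.4] q [-0.45  0.65  1.53  0.    0.96 -2.14] t 8.2
shift(tool) [-0.0035 -0.0029  0.0012] turn [ 0.14 -0.09  0.01]
shift(tool after turn) [-0.0035 -0.0029  0.0012]
```

View pics/t5.png

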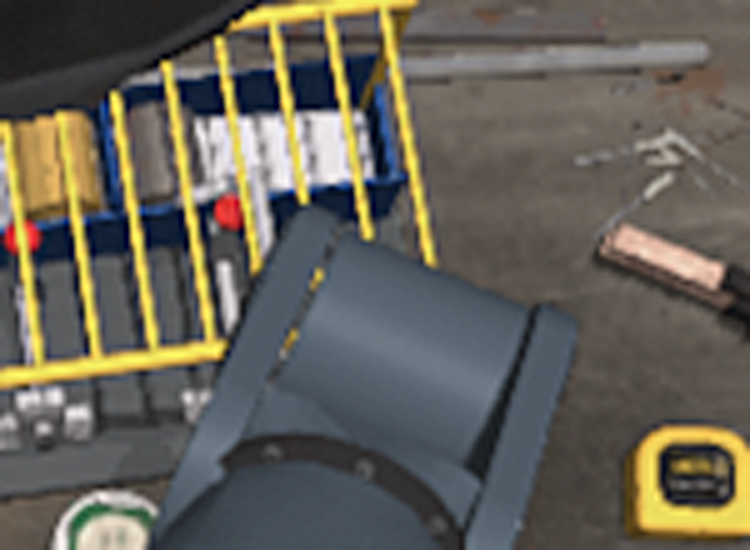

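```bash
python3 -m handwheel '[[0,0,0,0.01,0,0,0.01],[0,0,0,0.01,0,0,0.01],[0,0,0,0.01,0,0,0.01],[0,0,0,0.01,0,0,0.01]]'
python3 - <<'E'
from h import *
need([.592,-.232,.097],186.7)
E
```

```text
t: 8.7
tool_pos: [0.5472, -0.2359, 0.0984]
tcp_rot: [-0.058, 0.998, 0.001, 0.001]
ft_force: [3.5, 1.7, -2.8]
gripper_width: 0.0183
pos [ 0.5472 -0.2359  0.0984] yaw -173.31 w 0.0183 F [ 3.5  1.7 -2.8] q [-0.49  0.59  1.64  0.    0.91 -2.18] t 8.7
shift(tool) [-0.045  -0.0013  0.0015] turn [ 0.06  0.1  -0.01]
shift(tool after turn) [-0.045  -0.0013  0.0014]
```

```bash
python3 -m handwheel '[[0,0,0,0.01,0,0,0.01],[0,0,0,0.01,0,0,0.01],[0,0,0,0.006,0,0,0.01],[0,0,0,0,0,0,0.01]]'
python3 - <<'E'
from h import *
need([.592,-.232,.097],186.7)
for n in("top","scene"): cv2.imwrite(f"pics/{n}6.png",env.get_image(n)[:,:,::-1])
crop("pics/top6.png","pics/t6.png",285,100,435,210,5)
crop("pics/scene6.png","pics/s6.png",250,165,400,285,5)
E
```

```text
t: 9.1
tool_pos: [0.522, -0.2394, 0.1]
tcp_rot: [-0.058, 0.998, -0.001, 0.007]
ft_force: [8.2, 4.2, -8.1]
gripper_width: 0.0186
pos [ 0.522  -0.2394  0.1   ] yaw -173.4 w 0.0186 F [ 8.2  4.2 -8.1] q [-0.51  0.55  1.7   0.01  0.87 -2.2 ] t 9.1
shift(tool) [-0.0703 -0.0007  0.0039] turn [-0.11  0.74 -0.1 ]
shift(tool after turn) [-0.0703 -0.0008  0.003 ]
```

View pics/t6.png

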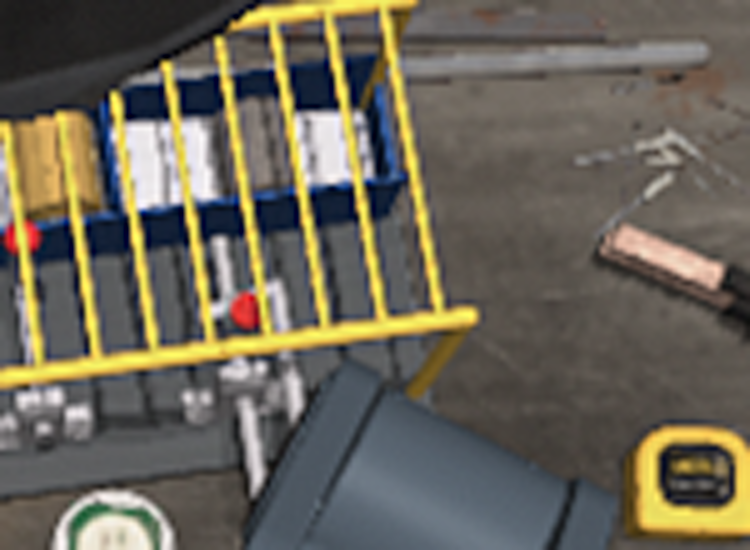

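View pics/s6.png

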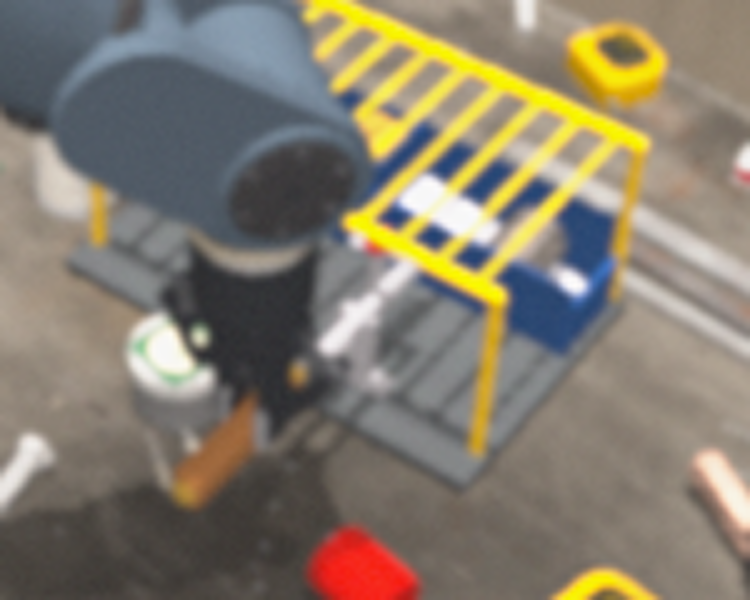

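```bash
python3 - <<'E'
from h import *
a=plane("top",330.6,142.6,.124);b=plane("top",334.2,162,.124);print(a,b,np.linalg.norm((a-b)[:2]))
E
python3 -m handwheel '[[0,0,0,0.003,0,0,0.01],[0,0,0,0,0,0,0.01]]'
python3 - <<'E'
from h import *
need([.592,-.232,.097],186.7)
E
```

```text
[ 0.74006856 -0.19166659  0.124     ] [ 0.68478873 -0.19924861  0.124     ] 0.05579736946711876
t: 9.4
tool_pos: [0.5221, -0.2395, 0.1005]
tcp_rot: [-0.058, 0.998, -0.001, 0.01]
ft_force: [2.7, 0.2, -4.5]
gripper_width: 0.0187
pos [ 0.5221 -0.2395  0.1005] yaw -173.39 w 0.0187 F [ 2.7  0.2 -4.5] q [-0.52  0.55  1.71  0.01  0.87 -2.21] t 9.4
shift(tool) [-0.0702 -0.0006  0.005 ] turn [-0.23  1.18 -0.09]
shift(tool after turn) [-0.0703 -0.0007  0.0035]
```

```bash
python3 -m handwheel '[[0,0,0,0.008,0,0,0.01]]'
python3 -m handwheel '[[0,0,0,0.008,0,0,0.01]]'
python3 - <<'E'
from h import *
need([.592,-.232,.097],186.7)
im=env.get_image("top"); cv2.imwrite(f"pics/top7.png",im[:,:,::-1])
crop("pics/top7.png","pics/t7.png",285,100,435,210,5)
E
```

```text
t: 9.5
tool_pos: [0.5207, -0.2408, 0.1026]
tcp_rot: [-0.057, 0.998, -0.004, 0.019]
ft_force: [56.6, 15.3, -5.9]
gripper_width: 0.0182
t: 9.6
tool_pos: [0.5201, -0.2421, 0.1051]
tcp_rot: [-0.057, 0.998, -0.006, 0.028]
ft_force: [41.5, 15.2, -6.6]
gripper_width: 0.0182
pos [ 0.5201 -0.2421  0.1051] yaw -173.48 w 0.0182 F [41.5 15.2 -6.6] q [-0.53  0.53  1.73  0.03  0.83 -2.23] t 9.6
shift(tool) [-0.072   0.0021  0.012 ] turn [-0.9   3.14 -0.21]
shift(tool after turn) [-0.0726  0.0017  0.0081]
```

View pics/t7.png

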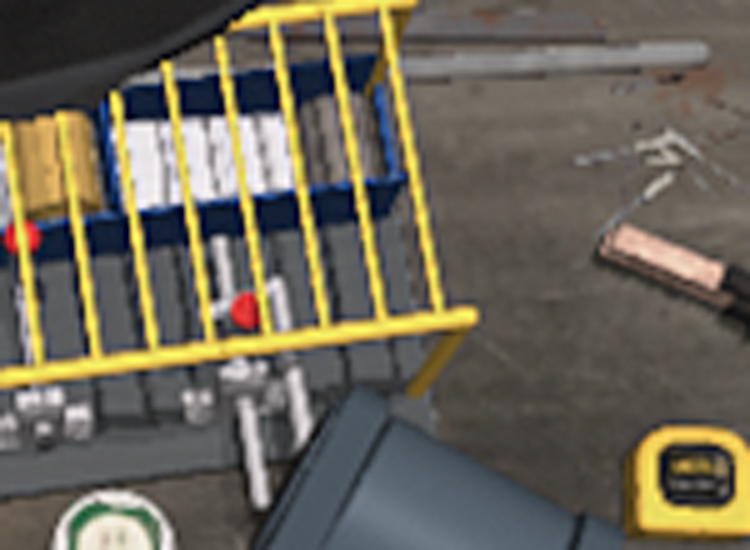

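```bash
python3 -m handwheel '[[-0.9,3.1,0,-0.006,0,0.004,0.01],[0,0,0,-0.006,0,0.002,0.01],[0,0,0,0,0,0,0.01]]'
python3 - <<'E'
from h import *
need([.535,-.2405,.098],186.7)
E
```

```text
t: 9.95
tool_pos: [0.5329, -0.2408, 0.1008]
tcp_rot: [-0.057, 0.998, -0.001, 0.002]
ft_force: [-0.0, -0.3, -2.2]
gripper_width: 0.0181
pos [ 0.5329 -0.2408  0.1008] yaw -173.45 w 0.0181 F [-0.  -0.3 -2.2] q [-0.5   0.57  1.67  0.    0.9  -2.19] t 9.95
shift(tool) [-0.0021  0.0001  0.0028] turn [-0.11  0.23 -0.15]
shift(tool after turn) [-0.0021  0.      0.0028]
```

```bash
python3 -m handwheel '[[0,0,0,-0.003,-0.003,0.003,0.01],[0,0,0,0,0,0,0.01]]'
python3 - <<'E'
from h import *
need([.535,-.2405,.098],186.7)
for n in("top","scene"): cv2.imwrite(f"pics/{n}8.png",env.get_image(n)[:,:,::-1])
crop("pics/top8.png","pics/t8.png",315,130,395,190,9)
crop("pics/scene8.png","pics/s8.png",280,185,360,245,9)
E
```

```text
t: 10.15
tool_pos: [0.5347, -0.2438, 0.097]
tcp_rot: [-0.057, 0.998, -0.0, 0.001]
ft_force: [0.4, 0.3, -2.2]
gripper_width: 0.0182
pos [ 0.5347 -0.2438  0.097 ] yaw -173.48 w 0.0182 F [ 0.4  0.3 -2.2] q [-0.51  0.58  1.66  0.    0.9  -2.19] t 10.15
shift(tool) [-0.0007  0.0033 -0.001 ] turn [-0.07  0.16 -0.18]
shift(tool after turn) [-0.0007  0.0033 -0.001 ]
```

View pics/t8.png

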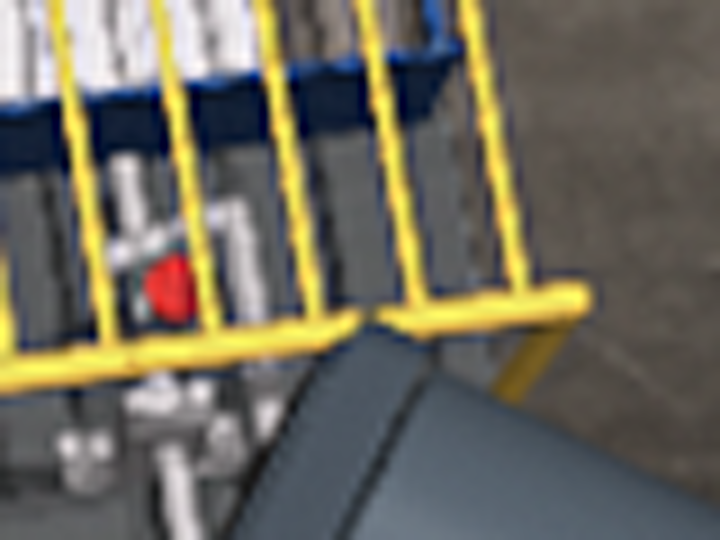

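View pics/s8.png

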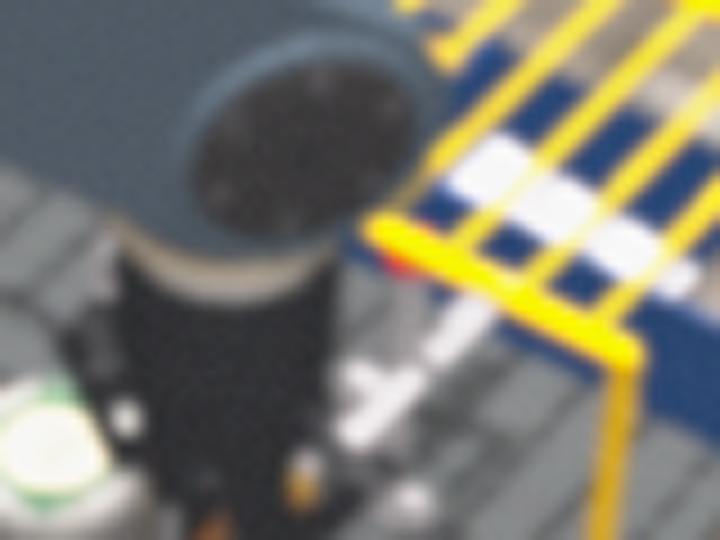

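```bash
python3 - <<'E'
from h import *
b=plane("top",341.4,153.1,.1045);t=plane("top",327.8,157.8,.1045);k=plane("top",315+172/9,130+288/9,.124)
s=env.get_state();R=Ro.from_quat(s["tcp_rot"])
for n,p in(("bend",b),("tip",t)): print(n,p,R.inv().apply(p-s["tool_pos"]), proj("top",p))
print("knob",k, R.inv().apply(k-b))
E
```

```text
bend [ 0.71596586 -0.22244344  0.1045    ] [-0.18255278  0.00046388 -0.00667504] [341.4 153.1]
tip [ 0.70321045 -0.18441589  0.1045    ] [-0.17419662  0.03969353 -0.00674219] [327.8 157.8]
knob [ 0.68479371 -0.19900876  0.124     ] [ 0.02825554  0.02679995 -0.0196093 ]
```

```bash
python3 -m handwheel '[[0,0,0,0,-0.014,0,0.01],[0,0,0,0,-0.014,0,0.01],[0,0,0,0,-0.012,0,0.01],[0,0,0,0,0,0,0.01]]'
python3 - <<'E'
from h import *
need([.4185,-.2945,.098],186.7)
cv2.imwrite("pics/top9.png",env.get_image("top")[:,:,::-1])
crop("pics/top9.png","pics/t9.png",315,130,395,190,9)
E
```

```text
t: 10.65
tool_pos: [0.539, -0.2877, 0.0976]
tcp_rot: [-0.057, 0.998, -0.001, 0.002]
ft_force: [1.1, 0.5, -3.5]
gripper_width: 0.018
pos [ 0.539  -0.2877  0.0976] yaw -173.52 w 0.018 F [ 1.1  0.5 -3.5] q [-0.57  0.62  1.6   0.    0.93 -2.25] t 10.65
shift(tool) [ 0.1205  0.0068 -0.0008] turn [-0.1   0.18 -0.22]
shift(tool after turn) [ 0.1204  0.0073 -0.0004]
```

View pics/t9.png

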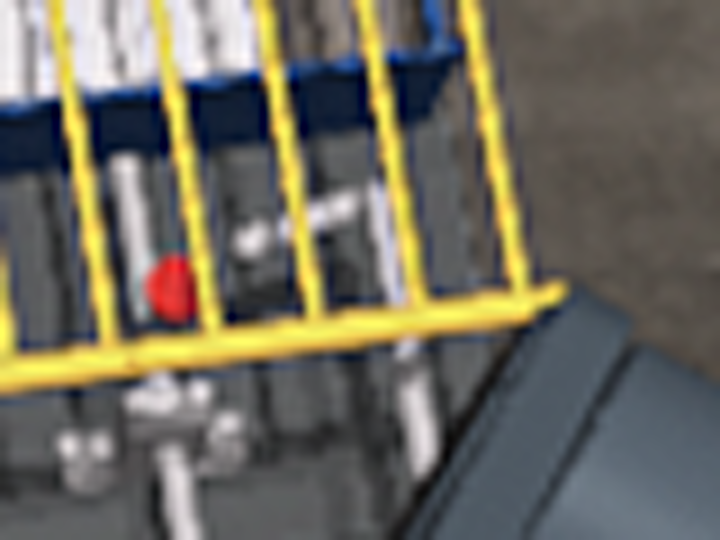

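```bash
python3 -m handwheel '[[0,0,0,0.03,0,0,0.01],[0,0,0,0.03,0,0,0.01],[0,0,0,0.03,0,0,0.01],[0,0,0,0.03,0,0,0.01],[0,0,0,0,0,0,0.01]]'
python3 - <<'E'
from h import *
need([.4185,-.2945,.20],186.7)
E
```

```text
t: 11.2
tool_pos: [0.4155, -0.2995, 0.0965]
tcp_rot: [-0.057, 0.998, -0.0, 0.001]
ft_force: [-0.0, -0.4, -1.3]
gripper_width: 0.0183
pos [ 0.4155 -0.2995  0.0965] yaw -173.45 w 0.0183 F [-0.  -0.4 -1.3] q [-0.72  0.47  1.86  0.    0.81 -2.4 ] t 11.2
shift(tool) [-0.0038  0.0046 -0.1035] turn [-0.02  0.16 -0.15]
shift(tool after turn) [-0.0035  0.0046 -0.1035]
```

```bash
python3 -m handwheel '[[0,0,0,0,0,-0.03,0.01],[0,0,0,0,0,-0.03,0.01],[0,0,0,0,0,-0.03,0.01],[0,0,8,0,0,-0.03,0.01],[0,0,8,0,0,0,0.01]]'
python3 -m handwheel '[[0,0,8,0,0,0,0.01],[0,0,8,0,0,0,0.01],[0,0,8,0,0,0,0.01],[0,0,8,0,0,0,0.01],[0,0,8,0,0,0,0.01]]'
python3 -m handwheel '[[0,0,8,0,0,0,0.01],[0,0,8,0,0,0,0.01],[0,0,8,0,0,0,0.01],[0,0,8,0,0,0,0.01],[0,0,0,0,0,0,0.01]]'
python3 - <<'E'
from h import *
need([.5,0,.25],90.5)
E
```

```text
t: 11.7
tool_pos: [0.4158, -0.2985, 0.2213]
tcp_rot: [0.086, 0.996, 0.001, 0.001]
ft_force: [0.4, -0.2, -3.6]
gripper_width: 0.0182
t: 12.2
tool_pos: [0.4183, -0.2974, 0.2236]
tcp_rot: [0.434, 0.901, 0.001, 0.003]
ft_force: [0.4, -0.3, -2.1]
gripper_width: 0.0178
t: 12.7
tool_pos: [0.4205, -0.296, 0.2241]
tcp_rot: [0.675, 0.738, 0.002, 0.003]
ft_force: [-0.8, 0.9, -3.0]
gripper_width: 0.0182
pos [ 0.4205 -0.296   0.2241] yaw 95.1 w 0.0182 F [-0.8  0.9 -3. ] q [-0.71  0.29  1.76  0.01  1.09 -0.8 ] t 12.7
shift(tool) [ 0.2877  0.1057 -0.0255] turn [0.44 0.06 4.6 ]
shift(tool after turn) [ 0.2953  0.0821 -0.0259]
```

```bash
python3 -m handwheel '[[0.4,0,4.6,0.04,0.016,-0.005,0.01],[0,0,0,0.04,0.01,-0.005,0.01],[0,0,0,0.04,0.01,-0.005,0.01],[0,0,0,0.04,0.01,-0.005,0.01],[0,0,0,0.04,0.01,-0.005,0.01]]'
python3 -m handwheel '[[0,0,0,0.04,0.01,0,0.01],[0,0,0,0.04,0.01,0,0.01],[0,0,0,0.04,0.0,0,0.01],[0,0,0,0.04,0,0,0.01],[0,0,0,0.04,0,0,0.01]]'
python3 - <<'E'
from h import *
need([.564,.3685,.25],90.5)
E
```

```text
t: 13.2
tool_pos: [0.4718, -0.0903, 0.2496]
tcp_rot: [0.699, 0.715, -0.0, 0.001]
ft_force: [1.1, -1.4, -2.5]
gripper_width: 0.0183
t: 13.7
tool_pos: [0.4868, 0.1203, 0.2511]
tcp_rot: [0.69, 0.724, 0.002, 0.003]
ft_force: [1.0, -0.7, -2.2]
gripper_width: 0.0183
pos [0.4868 0.1203 0.2511] yaw 92.73 w 0.0183 F [ 1.  -0.7 -2.2] q [ 0.15  0.24  1.75 -0.    1.14  0.1 ] t 13.7
shift(tool) [0.2443 0.089  0.0013] turn [0.33 0.07 2.23]
shift(tool after turn) [0.2475 0.0794 0.0011]
```

```bash
python3 -m handwheel '[[0.3,0,2.2,0.04,0.015,0,0.01],[0,0,0,0.04,0.015,0,0.01],[0,0,0,0.04,0.015,0,0.01],[0,0,0,0.04,0.015,0,0.01],[0,0,0,0.04,0.015,0,0.01]]'
python3 -m handwheel '[[0,0,0,0.025,0.003,0.02,0.01],[0,0,0,0,0,0.03,0.01],[0,0,0,0,0,0.03,0.01],[0,0,0,0,0,0.02,0.01],[0,0,0,0,0,0,0.01]]'
python3 - <<'E'
from h import *
need([.564,.3685,.08],90.5)
for n in("top","scene"): cv2.imwrite(f"pics/{n}10.png",env.get_image(n)[:,:,::-1])
crop("pics/top10.png","pics/t10.png",90,130,250,250,5)
crop("pics/scene10.png","pics/s10.png",140,110,300,230,5)
E
```

```text
t: 14.2
tool_pos: [0.5558, 0.3334, 0.252]
tcp_rot: [0.695, 0.719, 0.0, 0.001]
ft_force: [0.2, -0.4, -2.4]
gripper_width: 0.0179
t: 14.7
tool_pos: [0.5578, 0.3681, 0.1474]
tcp_rot: [0.684, 0.73, 0.002, 0.0]
ft_force: [-0.6, 0.0, -2.4]
gripper_width: 0.018
pos [0.5578 0.3681 0.1474] yaw 93.7 w 0.018 F [-0.6  0.  -2.4] q [0.51 0.65 1.39 0.   1.1  0.45] t 14.7
shift(tool) [-0.0001  0.006   0.0674] turn [ 0.16 -0.1   3.2 ]
shift(tool after turn) [0.0004 0.0062 0.0674]
```

View pics/t10.png

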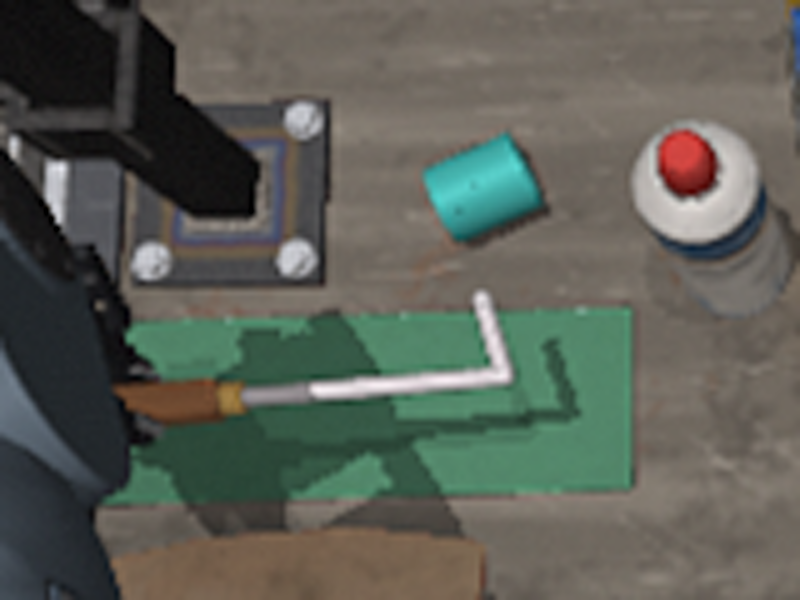

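View pics/s10.png

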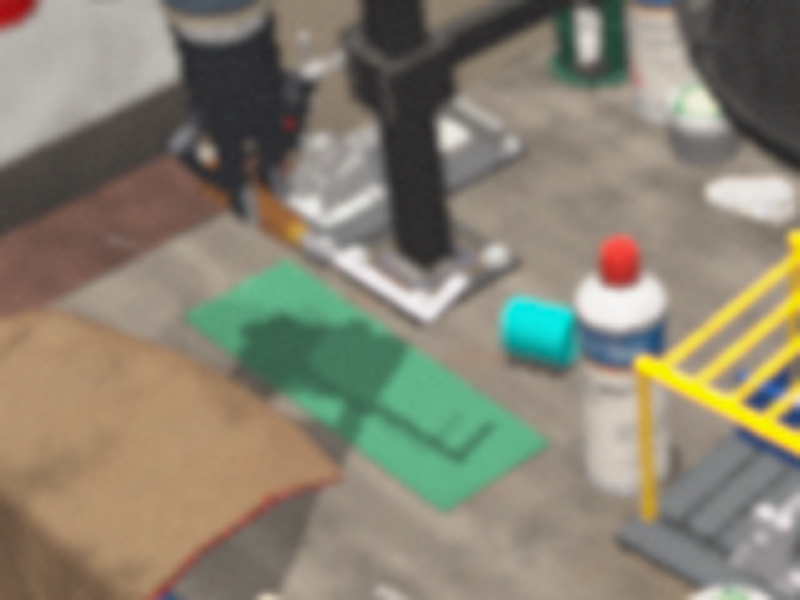

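```bash
python3 - <<'E'
from h import *
s=env.get_state();R=Ro.from_quat(s["tcp_rot"])
b=plane("top",90+508/5,130+377/5,.154);t=plane("top",90+482/5,130+298/5,.154)
for p in(b,t): print(p,R.inv().apply(p-s["tool_pos"]))
E
python3 -m handwheel '[[0,0,3.2,0,0.006,0.02,0.01],[0,0,0,0,0,0.02,0.01],[0,0,0,0,0,0.02,0.01],[0,0,0,0,0,0.02,0.01],[0,0,0,0,0,0.02,0.01]]'
python3 - <<'E'
from h import *
need([.564,.3685,.012],90.5)
E
```

```text
[0.56654343 0.17676959 0.154     ] [-0.19185736 -0.00463966 -0.00407746]
[0.60877355 0.19143972 0.154     ] [-0.17987046  0.03842761 -0.00373228]
t: 15.3
tool_pos: [0.5731, 0.3732, 0.0613]
tcp_rot: [0.703, 0.711, 0.014, 0.004]
ft_force: [-0.5, -0.6, -1.9]
gripper_width: 0.018
pos [0.5731 0.3732 0.0613] yaw 90.71 w 0.018 F [-0.5 -0.6 -1.9] q [0.51 0.77 1.41 0.   0.94 0.5 ] t 15.3
shift(tool) [-0.0053 -0.0104  0.049 ] turn [ 1.43 -0.8   0.2 ]
shift(tool after turn) [-0.0046 -0.0091  0.0493]
```

```bash
python3 -m handwheel '[[1.4,-0.8,0.2,-0.005,-0.01,0.015,0.01],[0,0,0,0,0,0.012,0.01],[0,0,0,0,0,0.006,0.01],[0,0,0,0,0,0,0.01]]'
python3 - <<'E'
from h import *
need([.564,.3685,.012],90.5)
E
```

```text
t: 15.7
tool_pos: [0.5641, 0.3685, 0.0285]
tcp_rot: [0.703, 0.711, 0.0, 0.0]
ft_force: [-1.3, -0.2, -2.0]
gripper_width: 0.0185
pos [0.5641 0.3685 0.0285] yaw 90.63 w 0.0185 F [-1.3 -0.2 -2. ] q [ 0.51  0.81  1.43 -0.    0.91  0.5 ] t 15.7
shift(tool) [ 0.     -0.0001  0.0165] turn [ 0.05 -0.01  0.13]
shift(tool after turn) [ 0.     -0.0001  0.0165]
```

```bash
python3 -m handwheel '[[0,0,0,0,0,0.007,0.01],[0,0,0,0,0,0.006,0.01],[0,0,0,0,0,0.003,0.01],[0,0,0,0,0,0,0.01]]'
python3 - <<'E'
from h import *
need([.564,.3685,.011],90.5)
for n in("top","scene"): cv2.imwrite(f"pics/{n}11.png",env.get_image(n)[:,:,::-1])
crop("pics/top11.png","pics/t11.png",90,130,250,250,5)
crop("pics/scene11.png","pics/s11.png",140,110,300,230,5)
E
```

```text
t: 16.1
tool_pos: [0.5653, 0.3691, 0.0133]
tcp_rot: [0.703, 0.711, 0.002, 0.001]
ft_force: [-0.1, 0.2, -2.5]
gripper_width: 0.0178
pos [0.5653 0.3691 0.0133] yaw 90.65 w 0.0178 F [-0.1  0.2 -2.5] q [ 0.51  0.83  1.43 -0.    0.88  0.5 ] t 16.1
shift(tool) [-0.0006 -0.0013  0.0022] turn [ 0.22 -0.1   0.15]
shift(tool after turn) [-0.0006 -0.0013  0.0023]
```

View pics/t11.png

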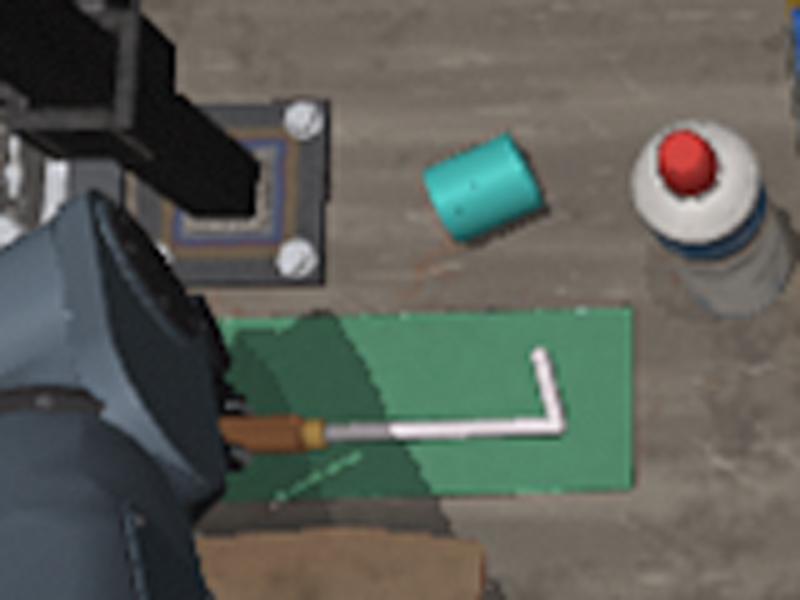

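View pics/s11.png

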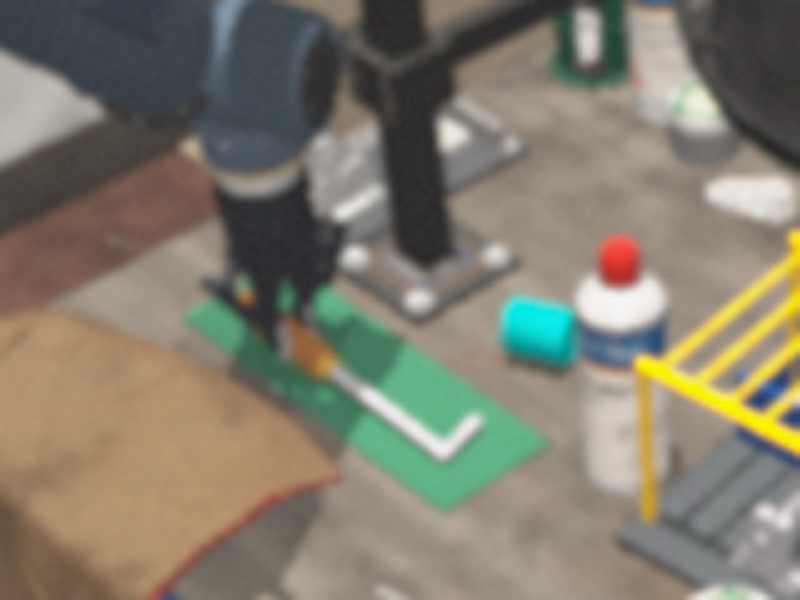

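```bash
python3 -m handwheel '[[0,0,0,0,0,0.0015,0.01],[0,0,0,0,0,0.001,0.01],[0,0,0,0,0,0,0.01]]'
```

```text
t: 16.5
tool_pos: [0.5658, 0.3695, 0.0131]
tcp_rot: [0.703, 0.711, 0.003, 0.001]
ft_force: [0.0, -0.4, -1.2]
gripper_width: 0.0181
```

```bash
python3 -m handwheel '[[0,0,0,0,0,0.003,0.01],[0,0,0,0,0,0.002,0.01]]'; python3 -c "
from h import *
need([.564,.3685,.011],90.5)"
```

```text
t: 16.7
tool_pos: [0.5668, 0.3706, 0.0112]
tcp_rot: [0.703, 0.711, 0.004, 0.001]
ft_force: [-8.1, -4.8, 22.0]
gripper_width: 0.0184
pos [0.5668 0.3706 0.0112] yaw 90.65 w 0.0184 F [-8.1 -4.8 22. ] q [ 0.51  0.83  1.42 -0.    0.87  0.5 ] t 16.7
shift(tool) [-0.0021 -0.0028  0.0002] turn [ 0.43 -0.23  0.15]
shift(tool after turn) [-0.0021 -0.0028  0.0002]
```

Seated. Back off 0.5 mm and release slowly.

```bash
python3 -m handwheel '[[0,0,0,0,0,-0.0005,0.01],[0,0,0,0,0,0,0.022],[0,0,0,0,0,0,0.03],[0,0,0,0,0,0,0.04],[0,0,0,0,0,0,0.045]]' 20
python3 -m handwheel '[[0,0,0,0,0,-0.01,0.045],[0,0,0,0,0,-0.02,0.045],[0,0,0,0,0,-0.04,0.045],[0,0,0,0,0,-0.04,0.045],[0,0,0,0,0,-0.04,0.045]]'
python3 -m handwheel '[[0,0,0,0,-0.03,-0.03,0.045],[0,0,0,0,-0.04,-0.02,0.045],[0,0,0,0.02,-0.04,0,0.045],[0,0,0,0.02,-0.04,0,0.045],[0,0,0,0,0,0,0.045]]'
python3 - <<'E'
from h import *
need([.4,.3685,.2],90.5)
for n in("top","scene"): cv2.imwrite(f"pics/{n}12.png",env.get_image(n)[:,:,::-1])
crop("pics/top12.png","pics/t12.png",80,100,240,220,5)
crop("pics/top12.png","pics/t12r.png",235,90,395,210,5)
E
```

```text
t: 17.2
tool_pos: [0.5676, 0.371, 0.0125]
tcp_rot: [0.703, 0.711, 0.005, 0.002]
ft_force: [-0.2, -0.5, -0.0]
gripper_width: 0.0448
t: 17.7
tool_pos: [0.5636, 0.3688, 0.1632]
tcp_rot: [0.703, 0.711, 0.0, 0.0]
ft_force: [-0.3, -0.2, -0.5]
gripper_width: 0.0451
t: 18.2
tool_pos: [0.411, 0.4085, 0.2258]
tcp_rot: [0.704, 0.71, 0.008, 0.001]
ft_force: [0.1, 0.3, 0.4]
gripper_width: 0.0448
pos [0.411  0.4085 0.2258] yaw 90.48 w 0.0448 F [0.1 0.3 0.4] q [ 0.7   0.4   1.59 -0.    1.13  0.7 ] t 18.2
shift(tool) [-0.0402 -0.0117  0.0253] turn [ 0.8  -0.56 -0.03]
shift(tool after turn) [-0.0399 -0.0113  0.0258]
```

View pics/top12.png

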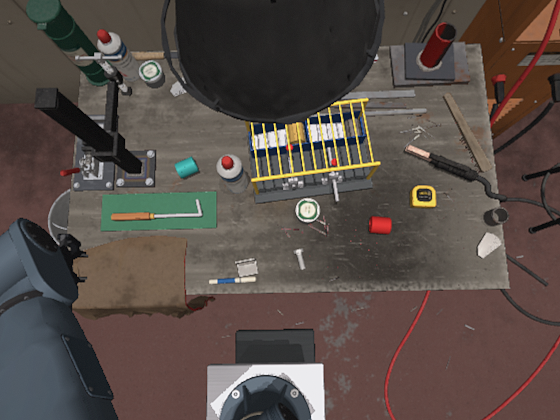

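View pics/scene12.png

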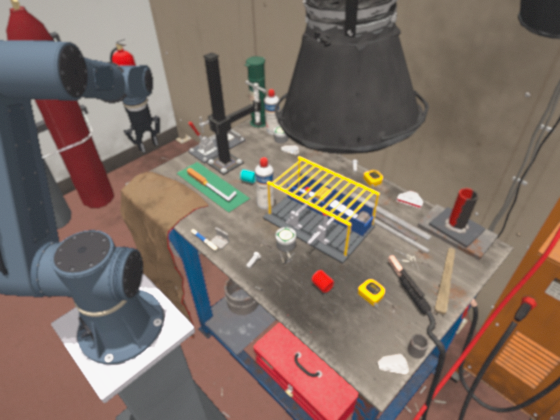

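View pics/t12r.png

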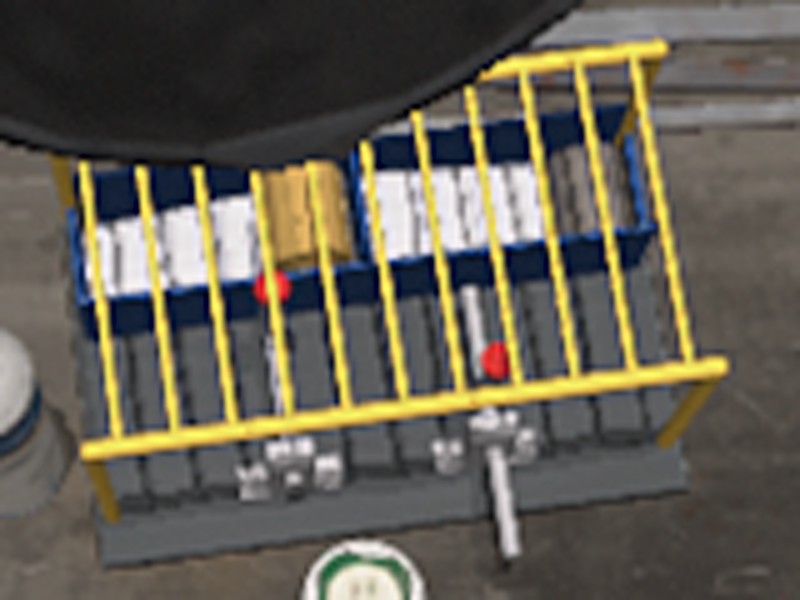

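```bash
python3 - <<'E'
from h import *
def box(f,x0,y0,x1,y1):
    hsv=cv2.cvtColor(cv2.imread(f),cv2.COLOR_BGR2HSV); m=cv2.inRange(hsv,(0,120,80),(9,255,255))|cv2.inRange(hsv,(170,120,80),(180,255,255))
    v,u=np.nonzero(m[y0:y1,x0:x1]); return u.min()+x0,u.max()+x0,v.min()+y0,v.max()+y0,round(u.mean()+x0,1),round(v.mean()+y0,1)
a=box("pics/top0.png",322,135,342,152);b=box("pics/top12.png",322,152,346,170);print(a,b)
pa=plane("top",a[4],a[5],.124);pb=plane("top",b[4],b[5],.124);print(pa,pb,np.linalg.norm(pa-pb))
# true 60 mm prediction
ex=np.array([np.cos(np.radians(6.7)),np.sin(np.radians(6.7)),0])
for d in(.045,.055,.06): print(d,proj("top",pa-ex*d))
d=cv2.absdiff(cv2.imread("pics/top0.png"),cv2.imread("pics/top12.png")).max(2)>40
k,l,s,c=cv2.connectedComponentsWithStats(d.astype(np.uint8))
print([(s[i].tolist()) for i in range(1,k) if s[i,4]>8])
E
```

```text
(np.int64(328), np.int64(333), np.int64(139), np.int64(145), np.float64(330.5), np.float64(142.2)) (np.int64(331), np.int64(336), np.int64(158), np.int64(165), np.float64(333.8), np.float64(161.7))
[ 0.74122103 -0.19143849  0.124     ] [ 0.68565486 -0.19820321  0.124     ] 0.0559764260960556
0.045 [333.0787333  157.85596854]
0.055 [333.65722234 161.36808293]
0.06 [333.94721599 163.12868817]
[[344, 119, 12, 18, 167], [355, 118, 7, 18, 57], [310, 120, 12, 22, 198], [321, 121, 13, 32, 136], [307, 125, 3, 10, 14], [330, 158, 7, 10, 49], [332, 181, 7, 20, 79], [111, 199, 92, 22, 586], [0, 218, 118, 202, 8414], [323, 240, 93, 29, 563], [0, 344, 42, 66, 1010], [207, 365, 45, 15, 389], [261, 371, 15, 5, 33], [280, 373, 11, 8, 34], [254, 377, 21, 14, 136], [211, 381, 31, 39, 597], [295, 384, 11, 11, 34], [298, 399, 17, 21, 170], [272, 408, 12, 12, 63], [241, 413, 24, 7, 47]]
```

```bash
python3 - <<'E'
from h import *
crop("pics/scene12.png","pics/s12r.png",290,190,370,250,9)
crop("pics/top12.png","pics/t12k.png",300,130,360,205,8)
E
```

```text
(no output)
```

View pics/s12r.png

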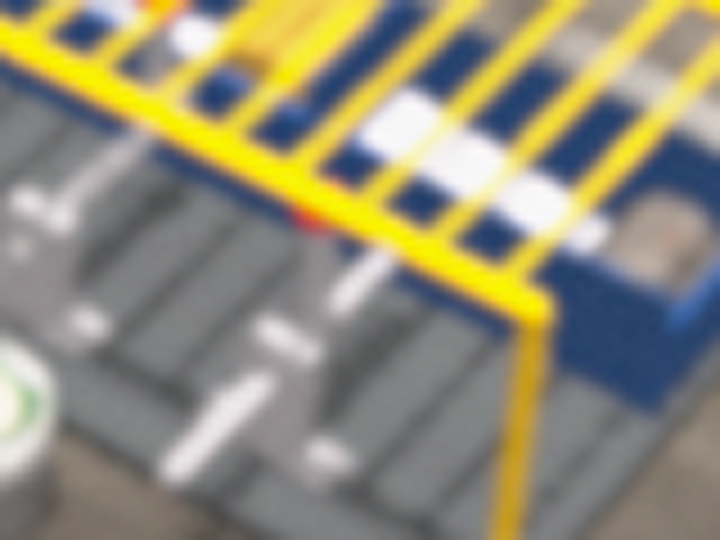

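View pics/t12k.png

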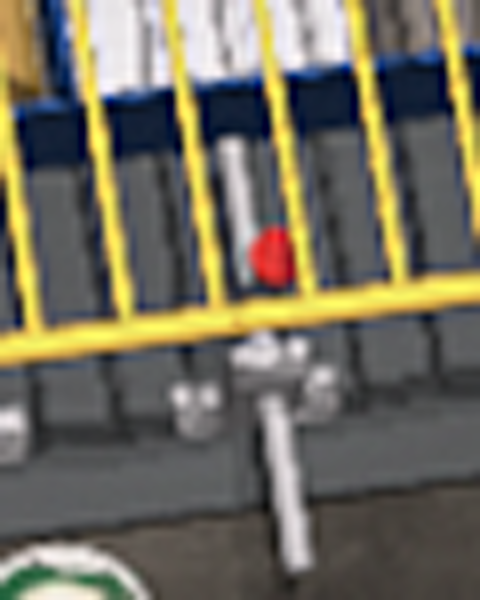

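```bash
python3 - <<'E'
from h import *
y=np.radians(6.7);ex=np.array([np.cos(y),np.sin(y)])
k=np.array([.7412,-.1914])
for n,u,v,z in(("inner end",300+232/8,130+140/8,.06),("tail",300+298/8,130+568/8,.055),("cap",300+272/8,130+256/8,.126),("wall top at bolt",300+230/8,130+88/8,.078),("front bar",300+240/8,130+318/8,.165),("block front top",300+265/8,130+392/8,.062)):
    p=plane("top",u,v,z)[:2]; print(n,p,"rack x",round((p-k)@ex*1000+40,1))
E
```

```text
inner end [ 0.74831386 -0.193586  ] rack x 46.8
tail [ 0.59136127 -0.21135548] rack x -111.1
cap [ 0.68418396 -0.198474  ] rack x -17.5
wall top at bolt [ 0.76148906 -0.19169619] rack x 60.1
front bar [ 0.65149888 -0.18270501] rack x -48.1
block front top [ 0.65380943 -0.20149525] rack x -48.0
```

```bash
python3 -c "
from cell import env
print(env.sign_off(), env.get_state()['t'])"
```

```text
the job is handed in; nothing more can be done
the job is handed in; nothing more can be done
```

I handed the job in after about 18 s of the 54 s allowed. I picked up the hooked rod by its handle and reached it under the guard. With the hook I pulled the right-hand bolt, the one holding the grey nipple, until it hit a hard stop. Then I laid the rod flat on the green mat.

**Nipple and sleeve:** In the last pictures the steel nipple lies in the right-hand trough. The brass sleeve is still bolted in its lane.

**Hooked rod:** It lies wholly on the mat.

**Other things on the bench:** Comparing the top view before and after showed no change at any of them. Only the rod, the nipple, the bolt and the arm had moved.

**Forces:** The highest wrist force I read was about 60 N, while pulling against the stop. The rod slipped about 4 mm in the grip then, and I allowed for that when placing it.

**One check disagreed:** Tracking the knob's cap gave only about 56 mm of bolt travel, against the 60 mm that counts as fully drawn. I judged it fully drawn for two reasons:
- The bolt did not move further under that pull.
- Its inner end measured at x 47 mm in the rack's frame, about where a 60 mm draw should put it.

The rack's front bar also read about 2 mm off in the same picture, so I put the shortfall down to measurement error.

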